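# Unlatch a thin slide carrier, slide it over the edge, lay it on the cooling block

### The arm

A 6-joint arm with a two-finger parallel gripper is mounted at the origin on the work surface. World frame = base frame: x ahead of the robot, y to its left, z up, the work surface at z = 0. Lengths are in m, angles in degrees, forces in N, time in s.
With the tool pointing down it reaches from about 0.3 to 0.75 m from the base axis. Payload 8.5 kg.
Tool frame: the origin (TCP) lies midway between the tips of the shut fingers; the grasp point (between the pads) lies 19 mm behind it; z points along the fingers, y is the line along which they close (so a half turn about z gives the same grasp; the last joint's range is limited). The gripper opens to 88 mm and grips with 3 to 60 N. Pads are 18 mm wide; open, the fingers measure 123 mm over their backs; the gripper's body (75 mm by 187 mm) begins 45 mm behind the grasp point.
Start: joints at [64.67, 21.807, 74.336, -0, 83.858, -12.336], TCP at [0.124, 0.536, 0.239] pointing down, gripper open.
Joint ranges: [-178.18, 178.18], [-50.72, 133.34], [12.68, 142.11], [-81.47, 261.47], [9.98, 163.14], [-165.26, 165.26]. Speed limits (degrees/s): [136.94, 136.94, 180, 180, 180, 180].

### API

Orientations are given as [roll, pitch, yaw] about the fixed x, y, z axes, in that order (R = Rz(yaw) Ry(pitch) Rx(roll)).
In Python, from workcell import bot gives the robot as it stands.
- The arm moves only by the shell command python3 -m pendant 'ROWS' [OPENING] [FORCE]. ROWS is JSON, a list of rows, each a list of 2 entries, a list of its own where there are three numbers: the shift along the tool's x, y, z in mm, then the turn about the tool's z in degrees. In form: [[[dx, dy, dz], yaw], ...]. A call has 1 to 12 rows; each row shifts and turns the commanded pose from where the row before left it, along the tool's axes as they then stand; what a row does not reach is not made up. A row lasts 1/8 s, in which the tool goes at most 62.5 mm and 10.7 degrees, less where a joint would pass 70% of its speed; a pose out of reach is approached as far as the arm can. A call with a gripper value outside its range is refused whole. OPENING is the finger opening in mm, from 0 to 88.1, set as the call begins (- or left out, the last holds). The fingers move at their own pace and stop on an object; FORCE is the grip in N (left out, the last holds). Time passes only in rows, so rows that do not move let the fingers close. It gives the time, the measured TCP pose, the force and the opening at its end, in the units of the state.
- bot.read_state(): the state, without advancing time (a new reading comes with each control period).
- bot.grab_frame(name): name is "side" or "top" or "wrist"; returns a dict with "frame" (384x512x3 uint8, red, green, blue), "range_z" (384x512 float32, m along the optical axis (not along the pixel's ray), 0 where there is no reading), "fx", "fy", "cx", "cy" (pixels), "origin" and "attitude" of the camera in the world. Camera axes: x right, y down, z forward; pixel columns grow to the right and rows downward; lengths in m; the calibration is good to about 2 mm. A picture is of the moment at which its call begins.
- bot.job_done(): hands the job in, once; it reports no verdict.
The state is a dict: "time_s": time; "joint_positions": joint angles; "qd": joint speeds; "joint_torque": joint torques, N m; "tcp_pos": TCP position; "orientation": TCP orientation; "contact_force": force on the tool from outside, world axes, zero at the start; "torque": the same for the moment, N m; "grip_width": opening from 0.0 (shut) to 1.0 (fully open).
Only numpy, scipy, OpenCV 4.12 (cv2) and the standard library are available. Lean on these libraries where they do the work, as an engineer would, in place of code of your own. Each camera call takes 0.05 s, during which the arm holds its last target. There are 200 camera calls.

### The job

Turn the red winged latch fully aside without knocking the orange guard panel next to it, then slide the thin blue slide carrier along its channel until its front end sticks well out over the edge of the drying deck, and pick it up by that end. Set it down gently, flat, centred on and lined up with the finned aluminium cooling block (either way round) and let go; leave the latch open, never let the carrier fall, and leave the glassware, dishes and bottles where they are.

Things in the scene. Friction and masses are not known exactly. Their poses are not given: they have to be found in the camera images.
- deck: Fixed grey drying deck, 50 mm high; spans x -125..+125, y -50..+100 mm of its origin (table level, channel centre line); x runs along the channel, away from the drop-off. On its top (z 50) a flat 66 mm wide channel (y -33..+33), open at both ends, lies between white fences 14 mm thick, 8 mm high: the -y one full length, the +y one only from x -65 to +125.
- deck_edge (a point): Middle of the channel's -x end (the drop-off edge, falling straight to the table), on the deck's top surface, 50 mm above the table. Axes as the deck.
- carrier: Thin blue aluminium plate with four pale rectangles, 150 (x) x 60 (y) x 3 mm, about 90 g (varies, as does friction); origin: centre of its underside. Starts flat behind the latch, 3 mm from each fence: its long sides can be gripped only where it sticks out past the drop-off. Smooth on a slick channel: fingertips pressed on it with 5 to 10 N drag it along. Tips off beyond 70 mm overhang.
- carrier_front (a point): Middle of the carrier's -x end, which faces the drop-off at the start.
- latch (a joint): Turn of the red winged latch about its vertical axis, rad, clockwise from above: 0 closed, 1.6 stop (open), starts 0 to 0.15; stays where left (friction 0.1 N m). At 0 wings and arm lie along the deck's y, the arm's peg blocking the channel before the carrier; at 1.57 along x, the way clear. Sizes: see point latch_axis.
- latch_axis (a point): On the latch's axis, 30 mm above the deck's top; axes as the deck (not turning). The red wing bar is centred here: 68 mm tip to tip, 10 mm thick, 23 mm high (18 to 41 mm above the deck's top). The steel arm under it points one way only, reaches 36 mm from the axis and up to 14 mm above the deck's top.
- guard: Orange upright guard panel fixed on the deck, 110 (x) x 6 (y) x 45 mm high; origin at the centre of its foot on the deck's top. Its face is 42 mm from the latch axis, 8 mm beyond the sweep of the wing tips.
- block: Finned aluminium cooling block, fixed, 130 (x) x 44 (y) x 50 mm high, flat top, narrower than the carrier so that fingers can pass down beside it; origin at the centre of its underside, x along its length. The carrier belongs on its top, centred, x along x (either way round), underside at 50 mm above the table.
- flask_a: Amber conical flask with cork, 84 mm across at the foot, 142 mm tall; bystander; origin at the centre of its underside.
- flask_b: Amber conical flask with cork, 84 mm across at the foot, 142 mm tall; bystander; origin at the centre of its underside.
- flask_c: Amber conical flask with cork, 84 mm across at the foot, 142 mm tall; bystander; origin at the centre of its underside.
- dishes_a: Stack of round dishes, 88 mm across, about 43 mm high; bystander; origin at the centre of its underside.
- dishes_b: Single round dish, 88 mm across, 15 mm high; bystander; origin at the centre of its underside.
- dishes_c: Stack of round dishes, 88 mm across, about 57 mm high; bystander; origin at the centre of its underside.
- bottle_pink: Red bottle, 60 mm across, 150 mm tall; bystander; origin at the centre of its underside.
- bottle_yellow: Yellow bottle, 60 mm across, 140 mm tall; bystander; origin at the centre of its underside.
There are look-alikes about, which are no part of the job. Of the things like the carrier, leave any that is black; of the rest the smaller one is meant.

How it is judged (in metres and radians):
On the way, in this order (a step that is already met when the one before it is completed fails the run):
1. the latch is turned fully aside (past 1.35 rad) (value of joint latch above 1.35 rad), for 0.2 s.
2. the carrier lies flat on the deck with its front end at least 30 mm out over the edge (x of carrier_front in the frame of deck_edge below -0.03 m and angle between carrier's own z axis and vertical below 0.06 rad and z of carrier in the frame of deck between 0.045 and 0.055 m), for 0.2 s.
3. the carrier is held in the fingers, lifted at least 20 mm above the deck (height (world z) of carrier above 0.07 m and contact force between the fingers and carrier above 1 N), for 0.2 s.
At the end, for the whole second after the job is handed in: The carrier lies flat (within 3 degrees) at rest on top of the cooling block, pale side up, its centre within 15 mm of the block's along its length and 10 mm across, its length within 8 degrees of the block's, released; the latch is still open (past 1.25 rad) (x of carrier in the frame of block between -0.015 and 0.015 m and y of carrier in the frame of block between -0.01 and 0.01 m and z of carrier in the frame of block between 0.047 and 0.053 m and angle between the x axis of carrier and the x axis of block, either way round below 0.14 rad and angle between carrier's own z axis and vertical below 0.05 rad and linear speed of carrier below 0.02 m/s and contact force between the fingers and carrier below 0.05 N and value of joint latch above 1.25 rad); the robot touches nothing.
It fails at once if the orange guard panel is knocked (over 3 N) (contact force between any of the fingers, the arm and guard above 3 N).
It fails at once if the carrier falls: it drops to near table level, or moves faster than 0.45 m/s out of the fingers (height (world z) of carrier below 0.03 m or (linear speed of carrier above 0.45 m/s and contact force between the fingers and carrier below 0.05 N)).
It fails at once if a flask, dish stack or bottle is shifted by more than 20 mm (distance of any of flask_a, flask_b, flask_c, dishes_a, dishes_b, dishes_c, bottle_pink, bottle_yellow from where it was at the start of the episode above 0.02 m).
It also fails if it takes over 64 s, if anything falls off the work surface, if the arm or the gripper's body presses on something with over 40 N, if the wrist force passes 120 N, or if a joint passes its speed limit or range.

## Working session

There is one attempt and no reset: what is moved stays moved. The work goes in short steps, Python scripts to look and compute and a shell command to move; the robot and the scene stay as the last step left them, time stands still between calls to the robot, and variables do not carry over. Pictures are saved under pics/ and viewed, on a budget of 10 in all, crops included, one or two more only if the job needs it, and the job is handed in when it is done.

```bash
mkdir -p pics; ls; cat > h.py <<'E'
import numpy as np, cv2
from workcell import bot
def grab(n):
    f=bot.grab_frame(n); return f
def save(f,p): cv2.imwrite('pics/'+p,cv2.cvtColor(f['frame'],cv2.COLOR_RGB2BGR))
E
python3 - <<'E'
from h import *
import pickle
F={n:grab(n) for n in('side','top','wrist')}
pickle.dump(F,open('f0.pkl','wb'))
for n in F: print(n,F[n]['origin'],F[n]['attitude'],F[n]['fx'],F[n]['fy'],F[n]['cx'],F[n]['cy'])
im=np.vstack([F['top']['frame']])
cv2.imwrite('pics/top0.png',cv2.cvtColor(cv2.resize(im,(800,600),interpolation=cv2.INTER_CUBIC),cv2.COLOR_RGB2BGR))
save(F['side'],'side0.png')
print(bot.read_state())
E
```

```text
pics
side [ 0.31335476 -0.71684349  0.82179339] [-135.85076951   -1.23802192  -14.58257982] 389.7817358007763 389.7817358007763 250.66464883475592 192.1594188873934
top [ 0.34979648 -0.00857115  1.34394918] [-173.40084727   -0.81935173  -89.69632951] 399.76883417083513 399.76883417083513 250.8439545793949 192.88112010613622
wrist [0.0610246  0.54922692 0.38378126] [1.65233893e+02 8.83402327e-02 7.69792664e+01] 298.1386817659425 298.1386817659425 252.91765342886941 185.7851037240258
{'time_s': 0.15, 'joint_positions': array([ 6.46682366e+01,  2.18317526e+01,  7.43704422e+01,  1.04100247e-03,
        8.38582911e+01, -1.23358436e+01]), 'qd': array([-0.01572902, -0.14267751, -0.09506762, -0.15019875,  0.03735486,
       -0.04000483]), 'joint_torque': array([ 9.23988155e-04, -4.38082016e+01, -2.24614567e+01,  7.12684309e-02,
        3.43759626e-02, -8.52545963e-05]), 'tcp_pos': array([0.12359408, 0.53572432, 0.2383086 ]), 'orientation': array([-1.79941132e+02, -1.39333324e-02,  1.67003961e+02]), 'contact_force': array([-0.79917065, -0.08527859,  0.41339832]), 'torque': array([-0.03288796, -0.01818961,  0.01458338]), 'grip_width': 0.9975365003018115}
```

View pics/top0.png

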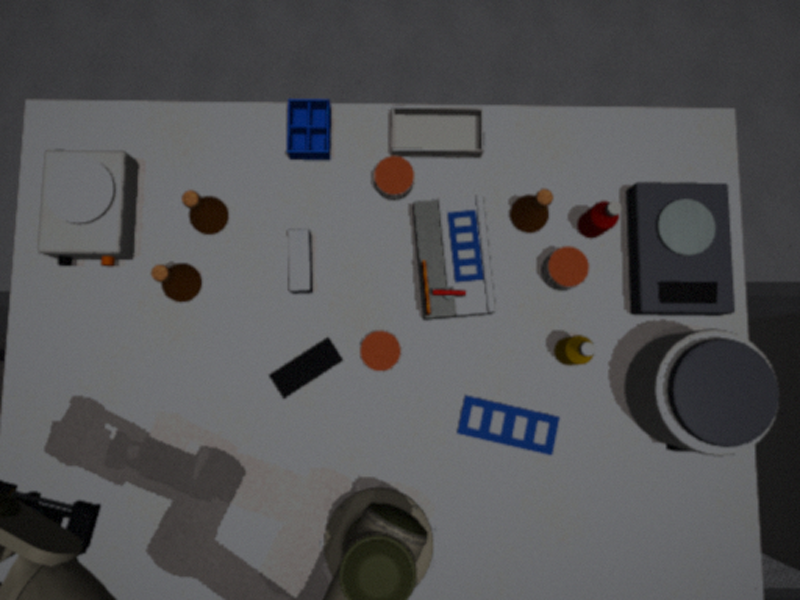

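View pics/side0.png

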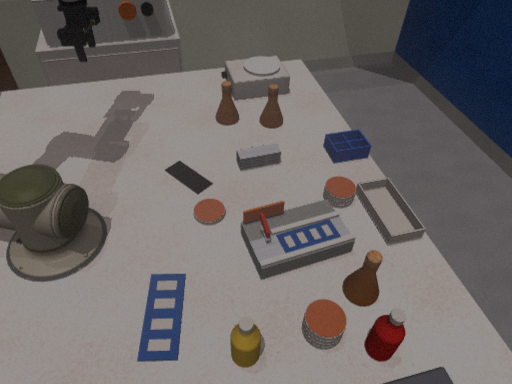

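The overhead view (800x600) shows the deck at about (455,258), with the drop-off end at the bottom, nearest the robot. The target carrier is at (465,245), the latch at (447,292), the guard at (426,288) and the block at (300,260). The look-alikes, one black and one bigger blue, lie on the table. Next I'll measure.

```bash
cat >> h.py <<'E'
from scipy.spatial.transform import Rotation as Ro
def pts(f):
    v,u=np.mgrid[:384,:512]; z=f['range_z']
    c=np.stack([(u-f['cx'])/f['fx']*z,(v-f['cy'])/f['fy']*z,z],-1)
    return c@Ro.from_euler('xyz',f['attitude'],degrees=True).as_matrix().T+f['origin']
def hsv(f): return cv2.cvtColor(f['frame'],cv2.COLOR_RGB2HSV)
def comps(m,mn=15):
    n,l,s,c=cv2.connectedComponentsWithStats(m.astype(np.uint8))
    return [(l==i) for i in range(1,n) if s[i,4]>=mn]
def rect(xy):
    (c,wh,a)=cv2.minAreaRect((xy*1000).astype(np.float32)); w,h=wh
    if w<h: w,h,a=h,w,a+90
    return np.round(c,1),round(w,1),round(h,1),round((a+90)%180-90,1)
E
python3 - <<'E'
from h import *; import pickle
F=pickle.load(open('f0.pkl','rb'))
for n in('top','side'):
    f=F[n];P=pts(f);H=hsv(f);ok=f['range_z']>0
    h,s,v=H[...,0],H[...,1],H[...,2]
    M={'blue':(h>100)&(h<128)&(s>120),'red':((h<4)|(h>174))&(s>160)&(v>60),'orange':(h>=5)&(h<18)&(s>150)&(v>60)}
    for k in M:
        for m in comps(M[k]&ok,10):
            p=P[m]
            if p[:,0].max()>1.2 or abs(p[:,1]).max()>.9: continue
            print(n,k,m.sum(),'rect',rect(p[:,:2]),'z',np.round(np.percentile(p[:,2],[5,50,95])*1000,0))
    x,y,z=P[...,0],P[...,1],P[...,2]
    for (a,b,nm) in((.25,.45,'block'),(-.1,.12,'deck')):
        m=ok&(abs(z-.05)<.006)&(x>.35)&(x<.8)&(y>-.12)&(y<.45)
        if nm=='deck': m=ok&(z>.044)&(z<.064)&(x>.35)&(x<.8)&(y>-.12)&(y<.45)
    for c in comps(ok&(z>.044)&(z<.064)&(x>.3)&(x<.8)&(y>-.2)&(y<.45),60):
        print(n,'z50',c.sum(),rect(P[c][:,:2]),np.median(P[c][:,2]))
E
```

```text
top blue 1044 rect (array([881.5, 156.8]), 122.5, 88.7, 1.2) z [ 1. 18. 50.]
top blue 522 rect (array([ 619.4, -180.1]), 148.2, 59.5, 5.9) z [49. 53. 57.]
top blue 1025 rect (array([ 244.3, -273.7]), 205.5, 80.0, 77.4) z [-0.  4.  9.]
top red 91 rect (array([ 662.5, -460. ]), 48.3, 22.7, 84.8) z [ 94. 104. 115.]
top red 65 rect (array([ 515.7, -139.9]), 62.9, 9.8, 86.7) z [78. 89. 94.]
top orange 448 rect (array([775.2, -27.2]), 81.1, 77.4, 0.4) z [39. 43. 48.]
top orange 66 rect (array([690.4, 372.5]), 26.3, 24.9, 1.8) z [137. 140. 144.]
top orange 61 rect (array([ 699.3, -325.4]), 25.9, 25.9, -27.1) z [137. 141. 145.]
top orange 481 rect (array([ 575.2, -393.8]), 81.3, 77.1, -88.2) z [53. 58. 63.]
top orange 40 rect (array([582.8, 570.8]), 19.9, 16.4, -86.2) z [41. 50. 57.]
top orange 68 rect (array([525.9, -96.4]), 105.4, 11.2, 5.7) z [51. 95. 98.]
top orange 68 rect (array([542.2, 424.6]), 25.6, 24.3, -37.4) z [137. 141. 145.]
top orange 471 rect (array([399.1,  -0.9]), 80.2, 78.5, 63.8) z [ 9. 14. 19.]
top z50 130 (array([767.4, -21.3]), 70.2, 59.0, 27.8) 0.04550847091904242
top
[... 459 characters left out ...]
 red 65 rect (array([ 515.2, -140.5]), 63.3, 7.9, 88.8) z [87. 90. 92.]
side red 1049 rect (array([ 672.2, -465.4]), 56.0, 46.6, -44.0) z [ 20.  94. 119.]
side orange 60 rect (array([525.8, -93. ]), 105.5, 6.9, 6.3) z [92. 94. 96.]
side orange 566 rect (array([ 690.8, -347.9]), 69.7, 34.5, -19.8) z [12. 37. 78.]
side orange 1110 rect (array([ 577.6, -392.4]), 82.0, 80.1, 16.9) z [55. 57. 59.]
side z50 100 (array([536.8, 413.8]), 56.2, 31.9, -9.7) 0.05349222420576766
side z50 107 (array([686.1, 360.8]), 59.0, 33.6, -13.9) 0.05395620371370602
side z50 429 (array([585.8, 171. ]), 131.6, 48.5, 2.7) 0.04862158066672706
side z50 3451 (array([ 596.4, -142.4]), 253.1, 128.6, 4.7) 0.05062242976658238
```

```bash
python3 -m pendant '[[[-33.3,-35.7,0],0],[[-33.3,-35.7,0],0],[[-33.3,-35.7,0],0],[[-33.3,-35.7,0],0],[[-33.3,-35.7,0],0],[[-33.3,-35.7,0],0],[[-33.3,-35.7,0],0],[[-33.3,-35.7,0],0],[[-33.3,-35.7,0],0],[[-33.3,-35.7,0],0],[[-33.3,-35.7,0],0],[[-33.3,-35.7,0],0]]' 30 15
python3 -m pendant '[[[-33.3,-35.7,0],0],[[-33.3,-35.7,0],0],[[-33.3,-35.7,0],0],[[-33.3,-35.7,0],0],[[0,0,0],9.9],[[0,0,0],9.9],[[0,0,0],9.9],[[0,0,0],9.9],[[0,0,0],9.9],[[0,0,0],9.9],[[0,0,0],9.9],[[0,0,0],9.9]]'
python3 -m pendant '[[[0,0,0],0],[[0,0,0],0]]'
python3 - <<'E'
from h import *
f=grab('wrist');save(f,'w1.png');P=pts(f);H=hsv(f);h,s,v=[H[...,i] for i in range(3)]
ok=f['range_z']>0
print(bot.read_state()['tcp_pos'],bot.read_state()['orientation'])
for k,m in {'blue':(h>100)&(h<128)&(s>120),'red':((h<4)|(h>174))&(s>160)&(v>60),'orange':(h>=5)&(h<18)&(s>150)&(v>60)}.items():
    for c in comps(m&ok,60):
        p=P[c]; t=p[p[:,2]>np.percentile(p[:,2],95)-.006] ; print(k,c.sum(),rect(t[:,:2]),np.median(t[:,2]))
E
```

```text
time_s: 1.65
tcp_pos: [0.4172, 0.027, 0.2387]
orientation: [180.0, -0.0, 167.0]
contact_force: [-0.4, 0.1, -0.0]
grip_width: 0.339
time_s: 3.15
tcp_pos: [0.5143, -0.1404, 0.2385]
orientation: [-180.0, -0.0, 87.5]
contact_force: [-0.1, -0.1, 0.2]
grip_width: 0.337
time_s: 3.4
tcp_pos: [0.5143, -0.1405, 0.2386]
orientation: [-180.0, -0.0, 88.0]
contact_force: [-0.0, -0.5, 1.0]
grip_width: 0.341
[ 0.51434163 -0.14045595  0.23867613] [-1.79988472e+02 -3.96600245e-03  8.79631283e+01]
blue 4129 (array([ 613.3, -175.8]), 169.3, 78.7, -3.8) 0.052616110881055944
blue 2230 (array([ 319.2, -159.5]), 317.8, 84.5, 31.4) 0.0034467398860962284
blue 281 (array([ 320.7, -235.2]), 377.3, 37.6, 43.1) 0.0034878070732720645
red 532 (array([ 516. , -139.8]), 66.1, 8.5, 89.2) 0.09032693057383581
orange 4463 (array([399.2,  -1. ]), 83.1, 81.7, -47.3) 0.013960149911385611
orange 4034 (array([762.8, -30. ]), 82.9, 60.9, -79.8) 0.043251418776101946
orange 743 (array([526.4, -93.8]), 107.7, 6.0, 5.5) 0.09445717385824234
```

View pics/w1.png

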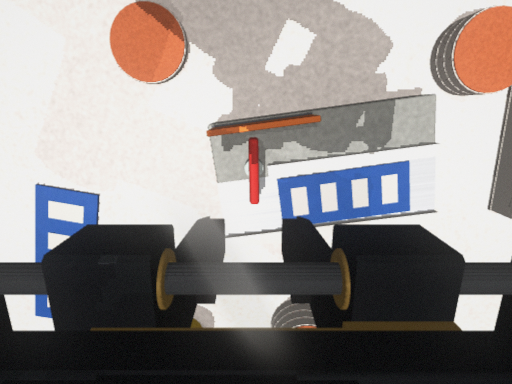

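The wrist view shows the latch wing at (253,170), the guard at (265,124) and the channel and carrier at (345,190). All three views put the axis at about (516,-140). Next I'll pinch the wing, turn it 80° clockwise and let go.

```bash
python3 -m pendant '[[[0.5,1.4,40],-1],[[0,0,40],0],[[0,0,40],0],[[0,0,30],0],[[0,0,18],0],[[0,0,0],0]]' 30 15
python3 -m pendant '[[[0,0,0],0],[[0,0,0],0],[[0,0,0],0]]' 0 12
python3 -m pendant '[[[0,0,0],10],[[0,0,0],10],[[0,0,0],10],[[0,0,0],10],[[0,0,0],10],[[0,0,0],10],[[0,0,0],10],[[0,0,0],10],[[0,0,0],1],[[0,0,0],0]]'
python3 -m pendant '[[[0,0,0],0],[[0,0,0],0],[[0,0,0],0]]' 25 12
```

```text
time_s: 4.2
tcp_pos: [0.5153, -0.1398, 0.0698]
orientation: [-179.9, -0.1, 88.9]
contact_force: [0.4, -0.2, 0.1]
grip_width: 0.342
time_s: 4.58
tcp_pos: [0.515, -0.1402, 0.0716]
orientation: [-179.9, 0.0, 88.9]
contact_force: [-6.2, -1.2, 5.8]
grip_width: 0.113
time_s: 5.82
tcp_pos: [0.5139, -0.1392, 0.0716]
orientation: [-179.9, 0.2, 7.8]
contact_force: [-10.6, 3.0, 9.9]
grip_width: 0.112
time_s: 6.2
tcp_pos: [0.516, -0.1401, 0.0709]
orientation: [180.0, -0.0, 7.8]
contact_force: [-0.9, -0.2, 0.5]
grip_width: 0.285
```

```bash
python3 -m pendant '[[[0,0,-40],1.8],[[46.5,16.3,0],0],[[46.5,16.3,0],0],[[46.6,16.3,0],0],[[0,0,25],0],[[0,0,20],0],[[0,0,6],0],[[0,0,0],0]]' 0 12
python3 - <<'E'
from h import *
for n in('side','wrist'):
    f=grab(n);P=pts(f);H=hsv(f);h,s,v=[H[...,i] for i in range(3)];ok=f['range_z']>0
    for c in comps(ok&((h<4)|(h>174))&(s>150)&(v>50),30): print(n,c.sum(),rect(P[c][:,:2]),np.median(P[c][:,2]))
    if n=='side': save(f,'s2.png')
    x,y,z=[P[...,i] for i in range(3)]
    c=np.cos(np.radians(6));s_=np.sin(np.radians(6))
    X=(x-.62)*c+(y+.178)*s_; Y=-(x-.62)*s_+(y+.178)*c
    b=ok&(h>100)&(h<128)&(s>110)&(abs(z-.053)<.008)&(abs(X)<.1)&(abs(Y)<.06)
    if b.sum(): print('blue X',np.percentile(X[b],[.5,99.5]),'Y',np.percentile(Y[b],[.5,99.5]))
    d=ok&(abs(z-.051)<.006)&(abs(X)<.25)&(abs(Y)<.03); 
    if d.sum(): print('deckX',np.percentile(X[d],[.3,99.7]))
E
```

```text
time_s: 7.2
tcp_pos: [0.6598, -0.1741, 0.06]
orientation: [180.0, -0.0, 6.0]
contact_force: [-0.5, 0.2, -0.5]
grip_width: 0.008
side 84 (array([ 515.1, -139.9]), 62.9, 9.5, 7.4) 0.08953468218268945
side 1158 (array([ 672., -465.]), 56.9, 45.5, -45.9) 0.08999229477067089
blue X [-0.07380605  0.05373079] Y [-0.02608564  0.03049798]
deckX [-0.1458599   0.09864892]
blue X [-0.00902865  0.07474564] Y [-0.02981641  0.02881958]
deckX [-0.02252682  0.10470397]
```

View pics/s2.png

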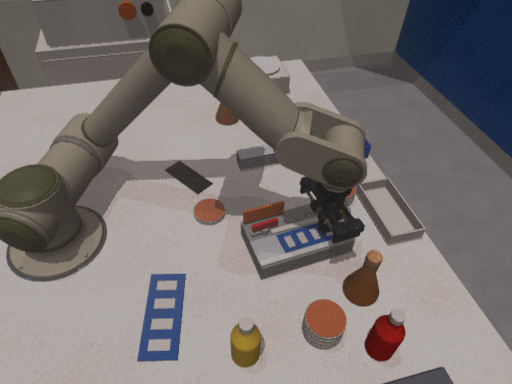

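The side view shows the latch wing lying along the channel at (265,226), parallel to the guard, and the gripper over the carrier at (335,225). The front is 70 mm from the edge. Next I'll press down.

```bash
python3 -m pendant '[[[0,0,5],0],[[0,0,1.5],0],[[0,0,0],0]]'
python3 -m pendant '[[[0,0,1],0],[[0,0,0],0],[[0,0,0],0]]'
```

```text
time_s: 7.68
tcp_pos: [0.6598, -0.1741, 0.0535]
orientation: [180.0, -0.0, 6.0]
contact_force: [-0.0, 0.2, 1.9]
grip_width: 0.008
time_s: 8.05
tcp_pos: [0.6599, -0.1741, 0.0534]
orientation: [180.0, -0.1, 6.0]
contact_force: [-2.7, 0.6, 7.7]
grip_width: 0.009
```

```bash
python3 -m pendant '[[[-3,0,0],0],[[-7,0,0],0],[[-10,0,0],0],[[-10,0,0],0],[[-10,0,0],0],[[0,0,0],0]]'
python3 - <<'E'
from h import *
c=np.cos(np.radians(6));s_=np.sin(np.radians(6))
f=grab('side');P=pts(f);H=hsv(f);h,s,v=[H[...,i] for i in range(3)];ok=f['range_z']>0
x,y,z=[P[...,i] for i in range(3)]
X=(x-.62)*c+(y+.178)*s_; Y=-(x-.62)*s_+(y+.178)*c
b=ok&(h>100)&(h<128)&(s>110)&(abs(z-.053)<.008)&(abs(X)<.22)&(abs(Y)<.06)
print('blue X',np.percentile(X[b],[.5,99.5]),'Y',np.percentile(Y[b],[.5,99.5]))
E
```

```text
time_s: 8.8
tcp_pos: [0.6199, -0.1787, 0.0535]
orientation: [179.9, -0.1, 6.0]
contact_force: [-3.2, -1.2, 7.5]
grip_width: 0.005
blue X [-0.11437282  0.00504094] Y [-0.02559428  0.02946788]
```

It's following without slip. 86 mm to go.

```bash
python3 -m pendant '[[[-4,0,0],0],[[-8,0,0],0],[[-10,0,0],0],[[-10,0,0],0],[[-10,0,0],0],[[-10,0,0],0],[[-10,0,0],0],[[-10,0,0],0],[[-8,0,0],0],[[-4,0,0],0],[[0,0,0],0],[[0,0,0],0]]'
python3 -m pendant '[[[0,0,-2],0],[[0,0,-20],0],[[0,0,-40],0],[[-30,0,-40],0],[[-30,0,-20],0],[[-30,0,0],0],[[0,0,0],0]]' 88 60
python3 - <<'E'
from h import *
c=np.cos(np.radians(6));s_=np.sin(np.radians(6))
for n in('side','wrist','top'):
    f=grab(n);P=pts(f);H=hsv(f);h,s,v=[H[...,i] for i in range(3)];ok=f['range_z']>0
    x,y,z=[P[...,i] for i in range(3)]
    X=(x-.62)*c+(y+.178)*s_; Y=-(x-.62)*s_+(y+.178)*c
    b=ok&(h>100)&(h<128)&(s>110)&(abs(z-.053)<.008)&(abs(X)<.25)&(abs(Y)<.06)
    if b.sum(): print(n,b.sum(),'blue X',np.percentile(X[b],[.5,99.5]),'Y',np.percentile(Y[b],[.5,99.5]),rect(P[b][:,:2]))
    d=ok&(abs(z-.051)<.006)&(abs(X)<.25)&(Y>-.05)&(Y<-.033); 
    if d.sum(): print('fence X',np.percentile(X[d],[.3,99.7]))
    if n=='wrist': save(f,'w3.png')
E
```

```text
time_s: 10.35
tcp_pos: [0.537, -0.1876, 0.0534]
orientation: [179.9, -0.1, 6.0]
contact_force: [-0.7, -0.7, 8.8]
grip_width: 0.006
time_s: 11.22
tcp_pos: [0.4459, -0.1964, 0.1746]
orientation: [-180.0, 0.0, 5.9]
contact_force: [1.0, 0.1, -0.7]
grip_width: 0.779
side 493 blue X [-0.19655552 -0.05004253] Y [-0.02747138  0.03005803] (array([ 497.1, -189.5]), 147.6, 59.2, 5.7)
fence X [-0.1461771   0.10295197]
wrist 8249 blue X [-0.19817708 -0.04942301] Y [-0.0305779  0.0282148] (array([ 496.9, -192.1]), 149.8, 59.8, 5.9)
fence X [-0.14478185 -0.02579302]
top 138 blue X [-0.19536223 -0.05035335] Y [-0.02971833  0.02792923] (array([ 497.7, -191.4]), 146.6, 55.4, 7.6)
fence X [-0.04730894  0.1048981 ]
```

View pics/w3.png

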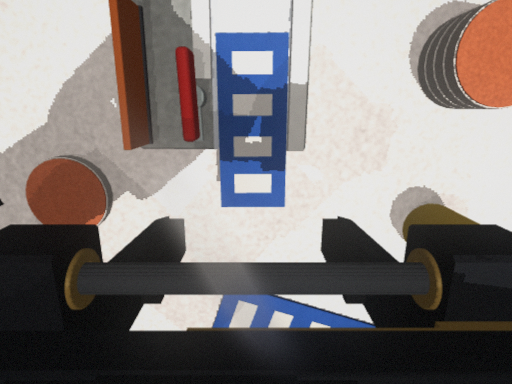

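The wrist view shows the carrier front end at (252,205), sticking out past the deck edge (row ~150), with the latch open at (188,95). The overhang is about 52 mm, so I'll grip 33 mm from the front.

```bash
python3 -m pendant '[[[10.3,0.3,0],0],[[0,0,40],0],[[0,0,40],0],[[0,0,35],0],[[0,0,15],0],[[0,0,6],0],[[0,0,0],0]]' 88 60
python3 -m pendant '[[[0,0,0],0],[[0,0,0],0],[[0,0,0],0],[[0,0,0],0]]' 0 50
```

```text
time_s: 12.25
tcp_pos: [0.4578, -0.1956, 0.0381]
orientation: [180.0, -0.0, 6.0]
contact_force: [-0.2, -0.3, 0.6]
grip_width: 0.998
time_s: 12.75
tcp_pos: [0.4573, -0.1958, 0.0385]
orientation: [180.0, -0.0, 6.0]
contact_force: [0.2, -0.3, 1.0]
grip_width: 0.657
```

```bash
python3 -m pendant '[[[0,0,0],0],[[0,0,0],0]]'
python3 - <<'E'
from h import *
f=grab('wrist');save(f,'w4.png')
E
```

```text
time_s: 13.0
tcp_pos: [0.4573, -0.1958, 0.0384]
orientation: [180.0, -0.0, 6.0]
contact_force: [-0.2, -0.0, 2.4]
grip_width: 0.659
```

View pics/w4.png

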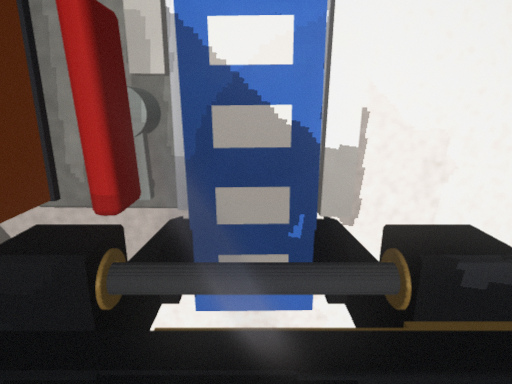

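The wrist view shows the fingers closed on both long edges of the plate, at about (190,240) and (320,240). Next I'll lift.

```bash
python3 -m pendant '[[[0,0,-3],0],[[0,0,-6],0],[[0,0,-10],0],[[0,0,-10],0],[[0,0,-10],0],[[0,0,-10],0],[[0,0,-10],0],[[0,0,-10],0],[[0,0,-10],0],[[0,0,-6],0],[[0,0,0],0]]'
python3 - <<'E'
from h import *
f=grab('side');save(f,'s5.png')
for n in('side','wrist'):
    f=grab(n);P=pts(f);H=hsv(f);h,s,v=[H[...,i] for i in range(3)];ok=f['range_z']>0
    for c in comps(ok&(h>100)&(h<128)&(s>110)&(P[...,2]>.07)&(P[...,2]<.3),60):
        p=P[c]; print(n,c.sum(),rect(p[:,:2]),np.percentile(p[:,2],[5,50,95]))
        A=np.c_[p[:,:2],np.ones(len(p))]; k=np.linalg.lstsq(A,p[:,2],rcond=None)[0]; print('slope deg',np.degrees(k[:2]))
E
```

```text
time_s: 14.42
tcp_pos: [0.4573, -0.1957, 0.1236]
orientation: [180.0, -0.0, 6.0]
contact_force: [-0.3, -0.3, -0.8]
grip_width: 0.661
side 218 (array([ 545.6, -185. ]), 59.3, 52.3, -81.1) [0.13369443 0.1355327  0.13761583]
slope deg [-1.31642955 -0.42406531]
side 114 (array([ 429.4, -198.6]), 57.5, 15.6, -76.4) [0.13513046 0.13699385 0.13885738]
slope deg [-0.99689057  0.21146744]
wrist 23334 (array([ 506.8, -191.8]), 116.3, 61.6, 8.0) [0.13497825 0.13623178 0.13742565]
slope deg [-0.73747127 -0.10595519]
wrist 1930 (array([ 427.2, -200.4]), 59.5, 10.9, -83.4) [0.13635625 0.13724695 0.13819558]
slope deg [0.81084611 0.10976548]
```

View pics/s5.png

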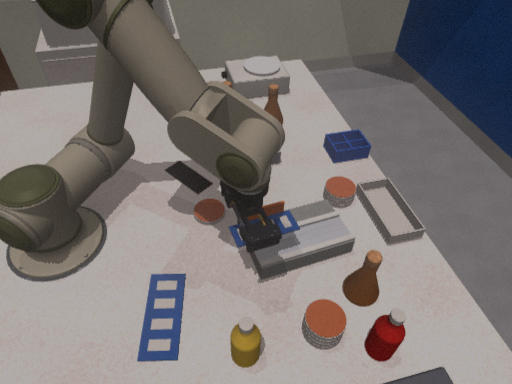

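The side view shows the carrier held level at (265,228), above the deck. The fitted sag is about 1°. Next I'll carry it over to the block.

```bash
python3 -m pendant '[[[0,0,-10],0],[[0,0,-15],0],[[4,-11,-5],0],[[8,-22.1,0],0],[[8,-22.1,0],0],[[8,-22.1,0],0],[[8,-22.1,0],0],[[8,-22.1,0],0],[[8,-22.1,0],0],[[8,-22.1,0],0],[[8,-22.1,0],0],[[8,-22.1,0],0]]'
python3 -m pendant '[[[8,-22.1,0],0],[[8,-22.1,0],0],[[8,-22.1,0],0],[[8,-22.1,0],0],[[8,-22.1,0],0],[[8,-22.1,0],0],[[3.5,-11,0],0],[[0,0,0],1.2],[[0,0,0],2],[[0,0,20],0],[[0,0,10],0],[[0,0,0],0]]'
python3 - <<'E'
from h import *
for n in('side','wrist','top'):
    f=grab(n);P=pts(f);H=hsv(f);h,s,v=[H[...,i] for i in range(3)];ok=f['range_z']>0
    x,y,z=[P[...,i] for i in range(3)]
    for c in comps(ok&(h>100)&(h<128)&(s>110)&(z>.07)&(z<.3),60):
        p=P[c]; print(n,c.sum(),rect(p[:,:2]),np.percentile(p[:,2],[5,50,95]),'xr',p[:,0].min(),p[:,0].max(),p[:,1].min(),p[:,1].max())
    for c in comps(ok&(abs(z-.05)<.007)&(x>.5)&(x<.68)&(y>.1)&(y<.25),60): print('blk',n,c.sum(),rect(P[c][:,:2]))
save(grab('wrist'),'w6.png')
E
```

```text
time_s: 16.08
tcp_pos: [0.5107, 0.0226, 0.1532]
orientation: [-180.0, 0.0, 6.0]
contact_force: [0.5, -0.1, -0.8]
grip_width: 0.66
time_s: 17.58
tcp_pos: [0.5468, 0.1688, 0.1228]
orientation: [180.0, 0.1, 2.7]
contact_force: [-0.1, 0.7, -1.0]
grip_width: 0.66
blk side 447 (array([585.7, 172.4]), 130.7, 50.4, 1.2)
wrist 23741 (array([597.3, 169.5]), 115.9, 62.1, 4.1) [0.1353737  0.13662965 0.13781962] xr 0.5383939500535906 0.655460963928353 0.1354997333839993 0.2038424357936619
wrist 1751 (array([517.2, 165.8]), 59.6, 11.0, -86.4) [0.13666764 0.13760602 0.13851051] xr 0.5101970481466875 0.5242484860042942 0.1360779065966165 0.19573553887111828
```

View pics/w6.png

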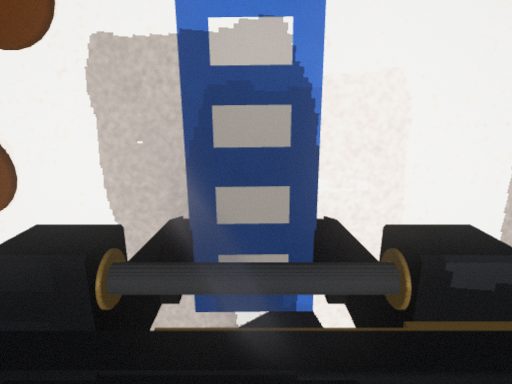

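The wrist view shows the carrier held flat at (252,150), its front end at (255,310). Its centre is within about 1 mm of the target (y +0.9 to go). Next I'll lower it.

```bash
python3 -m pendant '[[[0,-0.9,20],0],[[0,0,20],0],[[0,0,18],0],[[0,0,12],0],[[0,0,6],0],[[0,0,2],0],[[0,0,0],0]]'
python3 -m pendant '[[[0,0,1.5],0],[[0,0,1],0],[[0,0,0],0],[[0,0,0],0]]'
python3 -m pendant '[[[0,0,1],0],[[0,0,0],0],[[0,0,0],0]]'
```

```text
time_s: 18.65
tcp_pos: [0.5472, 0.1701, 0.0456]
orientation: [-180.0, -0.0, 2.8]
contact_force: [-1.1, 1.0, -1.1]
grip_width: 0.662
time_s: 19.15
tcp_pos: [0.547, 0.1701, 0.0428]
orientation: [180.0, -0.0, 2.8]
contact_force: [-0.1, 0.2, -0.6]
grip_width: 0.661
time_s: 19.52
tcp_pos: [0.547, 0.1701, 0.0417]
orientation: [180.0, 0.0, 2.8]
contact_force: [0.9, 0.2, -0.3]
grip_width: 0.658
```

```bash
python3 -m pendant '[[[0,0,1],0],[[0,0,0],0],[[0,0,0],0]]'
python3 -m pendant '[[[0,0,1],0],[[0,0,0],0],[[0,0,0],0]]'
python3 - <<'E'
from h import *
c=np.cos(np.radians(2.8));s_=np.sin(np.radians(2.8))
for n in('wrist','side'):
    f=grab(n);P=pts(f);H=hsv(f);h,s,v=[H[...,i] for i in range(3)];ok=f['range_z']>0
    x,y,z=[P[...,i] for i in range(3)]
    m=ok&(h>100)&(h<128)&(s>110)&(z>.04)&(z<.08)&(x>.48)&(x<.7)&(y>.1)&(y<.24)
    if m.sum()>20:
        p=P[m];A=np.c_[p[:,:2],np.ones(len(p))]; k=np.linalg.lstsq(A,p[:,2],rcond=None)[0];print(n,m.sum(),rect(p[:,:2]),'med z',np.median(p[:,2]),'slope',np.degrees(k[:2]))
E
```

```text
time_s: 19.9
tcp_pos: [0.547, 0.1701, 0.0407]
orientation: [-180.0, 0.0, 2.8]
contact_force: [0.3, -0.2, -0.4]
grip_width: 0.659
time_s: 20.27
tcp_pos: [0.547, 0.1701, 0.0397]
orientation: [180.0, 0.0, 2.8]
contact_force: [0.9, 0.1, 0.7]
grip_width: 0.659
wrist 25155 (array([583.1, 169.5]), 143.1, 62.7, 3.5) med z 0.05309713867641683 slope [-0.5680099  -0.03881097]
side 71 (array([586.9, 169.2]), 150.4, 58.7, 7.2) med z 0.05221877573277389 slope [-0.47176735 -1.09804695]
```

```bash
python3 -m pendant '[[[0,0,1],0],[[0,0,0],0],[[0,0,0],0]]'
python3 -m pendant '[[[0,0,0],0],[[0,0,0],0],[[0,0,0],0],[[0,0,0],0],[[0,0,0],0]]' 84 20
```

```text
time_s: 20.75
tcp_pos: [0.547, 0.1701, 0.0388]
orientation: [-180.0, -0.0, 2.8]
contact_force: [0.5, -0.4, 0.3]
grip_width: 0.662
time_s: 21.38
tcp_pos: [0.547, 0.1701, 0.0388]
orientation: [-180.0, -0.0, 2.8]
contact_force: [-0.7, -0.1, 0.3]
grip_width: 0.953
```

```bash
python3 -m pendant '[[[0,0,-5],0],[[0,0,-15],0],[[0,0,-40],0],[[0,0,-40],0],[[0,0,-40],0],[[-45,0,-10],0],[[-45,0,0],0],[[-45,0,0],0],[[0,0,0],0],[[0,0,0],0]]'
python3 - <<'E'
from h import *
c=np.cos(np.radians(2.8));s_=np.sin(np.radians(2.8))
for n in('wrist','side','top'):
    f=grab(n);P=pts(f);H=hsv(f);h,s,v=[H[...,i] for i in range(3)];ok=f['range_z']>0
    x,y,z=[P[...,i] for i in range(3)]
    m=ok&(h>100)&(h<128)&(s>110)&(z>.04)&(z<.08)&(x>.48)&(x<.7)&(y>.1)&(y<.24)
    if m.sum()>20:
        p=P[m];A=np.c_[p[:,:2],np.ones(len(p))]; k=np.linalg.lstsq(A,p[:,2],rcond=None)[0];print(n,m.sum(),rect(p[:,:2]),'med z',np.median(p[:,2]),'slope',np.degrees(k[:2]))
    for q in comps(ok&((h<4)|(h>174))&(s>150)&(v>50)&(x<.6),25): print(n,'red',rect(P[q][:,:2]))
    if n=='side': save(f,'s7.png')
E
```

```text
time_s: 22.62
tcp_pos: [0.413, 0.1636, 0.1897]
orientation: [-180.0, -0.1, 2.8]
contact_force: [0.9, -0.6, -0.1]
grip_width: 0.956
wrist 3373 (array([539.6, 168.3]), 59.4, 54.9, -86.9) med z 0.05254264307086065 slope [0.06555009 0.02098212]
side 286 (array([586.1, 172. ]), 149.3, 60.5, 4.6) med z 0.05168088009782712 slope [ 0.23822774 -0.5198118 ]
side red (array([ 515.3, -139.8]), 63.3, 10.1, 6.7)
top 526 (array([588.7, 170.7]), 147.2, 58.5, 3.7) med z 0.052890402004918236 slope [ 0.05304427 -0.30131573]
top red (array([ 515.6, -142.3]), 64.6, 14.8, 8.9)
```

View pics/s7.png

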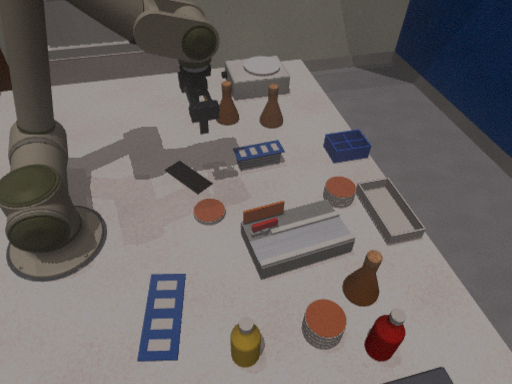

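The side view shows the carrier flat and centred on the block at (259,150), with the latch open at (265,226) and the gripper well clear. Handing in.

```bash
python3 -c "
from workcell import bot
print(bot.job_done())"
```

```text
the job is handed in; nothing more can be done
None
```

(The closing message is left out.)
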